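# Hand-turn check of a loaded centrifuge rotor

### The arm

A 6-joint arm with a two-finger parallel gripper is mounted at the origin on the work surface. World frame = base frame: x ahead of the robot, y to its left, z up, the work surface at z = 0. Lengths are in m, angles in rad, forces in N, time in s.
With the tool pointing down it reaches from about 0.3 to 0.875 m from the base axis. Payload 6.4 kg.
Tool frame: the origin (TCP) lies between the finger pads, 19 mm behind the fingertips; this is the grasp point; y points along the fingers, z is the direction in which the jaws open and shut, and the axes are right-handed (so a half turn about y gives the same grasp; the last joint's range is limited). The gripper opens to 88 mm and grips with 3 to 60 N. Pads are 18 mm wide; open, the fingers measure 123 mm over their backs; the gripper's body (75 mm by 187 mm) begins 45 mm behind the grasp point.
Start: joints at [0.932, 0.181, 1.607, -0, 1.354, -0.206], TCP at [0.241, 0.522, 0.257] pointing down, gripper open.
Joint ranges: [-2.99, 2.99], [-0.89, 2.07], [0.3, 2.58], [-1.14, 4.28], [0, 2.63], [-3.12, 3.12]. Speed limits (rad/s): [2.57, 2.57, 3.01, 3.14, 3.14, 3.14].

### API

Orientations are given as a unit quaternion [w, x, y, z].
In Python, from cell import arm gives the robot as it stands.
- The arm moves only by the shell command python3 -m jog 'ROWS' [OPENING]. ROWS is JSON, a list that holds one entry, the list of rows, each a list of 4 numbers: the shift along the tool's x, y, z in m, then the turn about the tool's y in rad. A call has 1 to 8 rows; each row shifts and turns the commanded pose from where the row before left it, along the tool's axes as they then stand; what a row does not reach is not made up. A row lasts 1/8 s, in which the tool goes at most 62.5 mm and 10.7 degrees, less where a joint would pass 70% of its speed; a pose out of reach is approached as far as the arm can. A call with a gripper value outside its range is refused whole. OPENING is the finger opening in m, from 0 to 0.0881, set as the call begins (- or left out, the last holds). The fingers move at their own pace and stop on an object; the grip force is fixed at half the most. Time passes only in rows, so rows that do not move let the fingers close. It gives the time, the measured TCP pose, the force and the opening at its end, in the units of the state.
- arm.sense(): the state, without advancing time (a new reading comes with each control period).
- arm.read_camera(name): name is "scene" or "top" or "wrist"; returns the picture (384x512x3 uint8, blue, green, red); there is no depth.
- arm.camera_info(name): a dict with "K" (3x3 intrinsics, pixels), "R" (3x3) and "t" (3): a world point X has camera coordinates R X + t. Camera axes: x right, y down, z forward; pixel columns grow to the right and rows downward; lengths in m; the calibration is good to about 2 mm. A picture is of the moment at which its call begins: read the wrist's pose just before it. camera_info takes no time and is no camera call; for the wrist camera it gives the pose at the moment of the call.
- arm.finish_job(): hands the job in, once; it reports no verdict.
The state is a dict: "clock": time; "joint_pos": joint angles; "joint_velocities": joint speeds; "tau": joint torques, N m; "tool_pos": TCP position; "ee_rot": TCP orientation; "ft_force": force on the tool from outside, world axes, zero at the start; "moment": the same for the moment, N m; "grip_width": finger opening in m.
Only numpy, scipy, OpenCV 4.12 (cv2) and the standard library are available. Lean on these libraries where they do the work, as an engineer would, in place of code of your own. Each camera call takes 0.05 s, during which the arm holds its last target. There are 200 camera calls.

### The job

Do the hand-turn check of the loaded rotor in the open centrifuge: push one of its tubes gently sideways so that the rotor coasts round on its own, either way, at about one turn in four to six seconds. While it coasts and nothing touches it, let your hand travel along with the green-capped tube for five seconds without a break, the fingertips 1 to 6 cm above the cap and within 2 cm of straight over it, so that the camera in the hand can see whether the tube rattles in its bore. Then bring the rotor gently to rest, take your hand away, and leave the tube rack and the bottle beside it where they are.

Things in the scene. Friction and masses are not known exactly. Their poses are not given: they have to be found in the camera images.
- centrifuge: the white bench centrifuge, fixed, 390 (x) x 380 (y) mm, flat top deck 195 mm above the bench with a round black-lined bowl, 286 mm across, in its middle; origin on the bench straight under the rotor axis; x points away from the control panel (the panel faces the robot), z up
- lid_hinge (a point): middle of the hinge line of the centrifuge's lid, on the deck's -y edge, 190 mm from the rotor axis. The lid stands open and fixed: a white plate 370 mm long (along the centrifuge's x), 26 mm thick, leaning 40 degrees outward from upright, its top 465 mm above the bench; keep clear of it
- rotor (a joint): rotor angle about its vertical axis, rad, growing counter-clockwise from above, counted on over full turns; the green cap's direction is the centrifuge's yaw plus this angle. Free bearing, no motor. Inertia about the axis with tubes 0.0078 kg m2 nominal (varies -30 to +40 %); drag 0.0004 N m plus 0.00015 N m per rad/s: left alone it slows by about 0.04 to 0.12 rad/s each second
- green_cap (a point): centre of the top face of the green tube cap (20 mm across, 24 mm tall), 80 mm from the rotor axis, 200 mm above the bench. Five like tubes with orange caps follow at 60 degree steps (caps 80 mm apart). All six are fixed in the rotor, 16 mm thick, and lean with their tops 20 degrees inward, towards the axis
- hub (a point): top of the steel nut on the rotor axis, 178 mm above the bench. The black rotor, 248 mm across, mass 1.3 kg nominal, has its upper surface about 145 mm above the bench under the caps: closed fingertips fit down between two tubes, to 165 mm above the bench at 85 mm from the axis, and can push a tube round from there. Left alone, the rotor takes up to half a minute to run out
- tube_rack: loose blue rack 220 x 85 mm with orange-capped tubes, 106 mm tall, stands to the left; origin at the centre of its underside; to be left alone
- disinfectant: loose white bottle with blue cap, 72 mm across, 190 mm tall, stands to the left; origin at the centre of its underside; to be left alone

How it is judged:
On the way, in this order (a step that is already met when the one before it is completed fails the run):
1. the rotor has been set turning, at 0.9 rad/s or more ((velocity of joint rotor above 0.9 rad/s or velocity of joint rotor below -0.9 rad/s)), for 0.1 s.
2. for five seconds the tool travels over the green cap: TCP within 20 mm sideways and 29 to 79 mm above the cap (fingertips 10 to 60 mm above it), the rotor coasting untouched at more than 0.3 rad/s (horizontal distance between the grasp point and green_cap below 0.02 m and z of the grasp point in the frame of green_cap between 0.029 and 0.079 m and contact force between centrifuge and the fingers below 0.05 N and contact force between centrifuge and the arm below 0.05 N and (velocity of joint rotor above 0.3 rad/s or velocity of joint rotor below -0.3 rad/s)), for 5 s.
At the end, for the whole second after the job is handed in: the rotor is at rest (slower than 0.05 rad/s) and the tube rack and bottle stand within 30 mm of where they were, the bottle upright (velocity of joint rotor between -0.05 and 0.05 rad/s and distance of each of tube_rack, disinfectant from where it was at the start of the episode below 0.03 m and angle between disinfectant's own z axis and vertical below 0.2 rad); the robot touches nothing.
It fails at once if the centrifuge, its rotor or a tube is struck or pressed with more than 20 N (contact force between centrifuge and the fingers above 20 N or contact force between centrifuge and the arm above 20 N).
It fails at once if the rotor is spun faster than 3.5 rad/s (velocity of joint rotor above 3.5 rad/s or velocity of joint rotor below -3.5 rad/s).
It fails at once if the tube rack or the bottle is pushed away or the bottle tipped (distance of any of tube_rack, disinfectant from where it was at the start of the episode above 0.03 m or angle between disinfectant's own z axis and vertical above 0.3 rad).
It also fails if it takes over 64 s, if anything falls off the work surface, if the arm or the gripper's body presses on something with over 40 N, if the wrist force passes 120 N, or if a joint passes its speed limit or range.

## Working session

There is one attempt and no reset: what is moved stays moved. The work goes in short steps, Python scripts to look and compute and a shell command to move; the robot and the scene stay as the last step left them, time stands still between calls to the robot, and variables do not carry over. Pictures are saved under pics/ and viewed, about 8 in all and at most 12, crops included, and the job is handed in when it is done.

```bash
ls; mkdir -p pics
python3 - <<'E'
from cell import arm
import cv2
print(arm.sense())
for n in("scene","top","wrist"):
    i=arm.camera_info(n);print(n,i)
im=[arm.read_camera(n) for n in("scene","top")]
cv2.imwrite("pics/s.png",im[0]);cv2.imwrite("pics/t.png",im[1])
E
```

```text
pics
{'clock': 0.0, 'joint_pos': array([ 9.31679821e-01,  1.81529477e-01,  1.60800968e+00,  3.83493484e-06,
        1.35381284e+00, -2.06303272e-01]), 'joint_velocities': array([-0.00042161, -0.00138528, -0.0016956 ,  0.00097355,  0.00056853,
       -0.00028392]), 'tau': array([-1.76282763e-03, -4.33863509e+01, -3.41851902e+01,  7.01020192e-02,
        3.86994006e-02, -1.32874338e-04]), 'tool_pos': array([0.24084332, 0.52156666, 0.25651581]), 'ee_rot': array([-0.69004669,  0.69118015, -0.1520876 ,  0.15157484]), 'ft_force': array([-0.17285125,  0.11728466, -0.27712784]), 'moment': array([ 0.02898185, -0.00649179, -0.0101582 ]), 'grip_width': 0.08797513842806914}
scene {'K': array([[454.39400595,   0.        , 251.78406112],
       [  0.        , 454.39400595, 196.67051297],
       [  0.        ,   0.        ,   1.        ]]), 'R': array([[ 0.63196657,  0.77498582, -0.0039034 ],
       [ 0.52965362, -0.43557494, -0.72783344],
       [-0.56576081,  0.45789896, -0.68574284]]), 't': array([-0.41368423, -0.16607882,  1.51080771])}
top {'K': array([[348.63418183,   0.        , 251.93670297],
       [  0.        , 348.63418183, 193.0755893 ],
       [  0.        ,   0.        ,   1.        ]]), 'R': array([[ 0.19336586, -0.98111854,  0.00400771],
       [-0.95769647, -0.18963389, -0.21646353],
       [ 0.21313638,  0.03801848, -0.97628248]]), 't': array([-0.00692418,  0.58965209,  0.80725939])}
wrist {'K': array([[341.04111871,   0.        , 263.2543909 ],
       [  0.        , 341.04111871, 191.26922025],
       [  0.        ,   0.        ,   1.        ]]), 'R': array([[ 0.41946031,  0.90777278, -0.00127711],
       [ 0.86247961, -0.39809177,  0.31249298],
       [ 0.28316421, -0.13217989, -0.94991921]]), 't': array([-0.57536112, -0.04231925,  0.39033382])}
```

View pics/t.png

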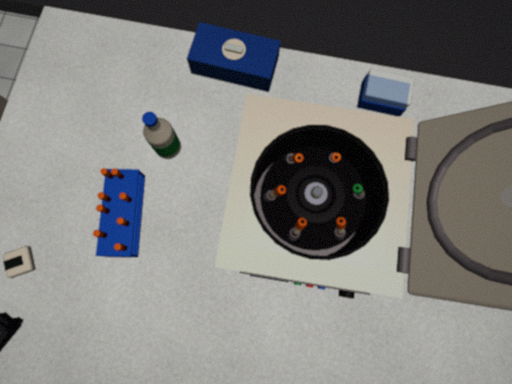

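View pics/s.png

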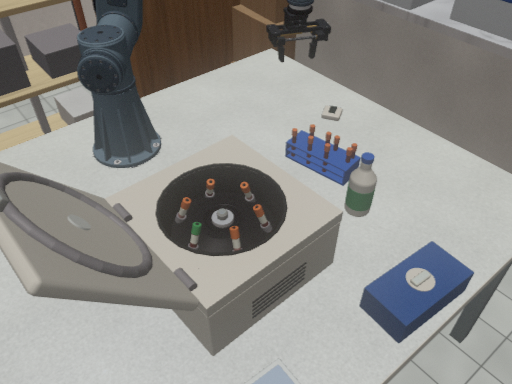

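```bash
cat > h.py <<'E'
import cv2, numpy as np
from cell import arm
from scipy.spatial.transform import Rotation as Rn
def cast(c,px,z):
    K,R,t=(np.array(c[k]) for k in "KRt")
    o=-R.T@t; d=R.T@np.linalg.inv(K)@[px[0],px[1],1]
    return o+d*(z-o[2])/d[2]
def blobs(im,lo,hi,amin=12):
    m=cv2.inRange(cv2.cvtColor(im,cv2.COLOR_BGR2HSV),lo,hi)
    n,l,s,c=cv2.connectedComponentsWithStats(m)
    return [(c[i],s[i,4]) for i in range(1,n) if s[i,4]>=amin]
G=((50,120,50),(80,255,255)); O=((3,150,100),(16,255,255))
def caps(name,z=0.19):
    t=arm.sense()["clock"]; c=arm.camera_info(name); im=arm.read_camera(name)
    f=lambda r:[(np.round(p,1),a,cast(c,p,z)) for p,a in blobs(im,*r)]
    return t,im,f(G),f(O)
def axes(s): 
    return Rn.from_quat(s["ee_rot"],scalar_first=True).as_matrix()
E
python3 - <<'E'
from h import *
s=arm.sense();print(np.round(axes(s),3))
for n in("top","scene"):
    t,im,g,o=caps(n,0.192)
    print(n,t)
    for x in g:print("G",x)
    for x in o:print("O",x)
E
```

```text
[[ 0.908 -0.001  0.419]
 [-0.419 -0.001  0.908]
 [-0.    -1.    -0.002]]
top 0.1
G (array([357.4, 187.9]), np.int32(76), array([ 0.60681711, -0.11639765,  0.192     ]))
O (array([298.5, 157.3]), np.int32(63), array([0.64998534, 0.01858884, 0.192     ]))
O (array([335.8, 156.7]), np.int32(64), array([ 0.66709455, -0.0611486 ,  0.192     ]))
O (array([103.6, 171.3]), np.int32(29), array([0.53713168, 0.42506742, 0.192     ]))
O (array([114.3, 171.6]), np.int32(34), array([0.54088278, 0.40222139, 0.192     ]))
O (array([281. , 189.2]), np.int32(58), array([0.57241203, 0.0433342 , 0.192     ]))
O (array([100.9, 195.2]), np.int32(33), array([0.48520015, 0.4156609 , 0.192     ]))
O (array([122.5, 195.6]), np.int32(31), array([0.49338728, 0.3705321 , 0.192     ]))
O (array([ 99.5, 207.6]), np.int32(31), array([0.45908423, 0.41089311, 0.192     ]))
O (array([341. , 221.3]), np.int32(62), array([ 0.52879655, -0.09194584,  0.192     ]))
O (array([120.2, 220.6]), np.int32(33), array([0.44095171, 0.36073384, 0.192     ]))
O (array([301.8, 222. ]), np.int32(62), array([ 0.51145569, -0.01173495,  0.192     ]))
O (array([ 96.6, 233. ]), np.int32(34), array([0.40646566, 0.40167806, 0.192     ]))
O (array([117.5, 246.5]), np.int32(32), array([0.38813134, 0.35159522, 0.192     ]))
scene 0.15
O (array([186.1, 200.6]), np.int32(20), array([ 0.52325388, -0.08655968,  0.192     ]))
O (array([256.4, 207.6]), np.int32(23), array([0.64333774, 0.02369988, 0.192     ]))
O (array([233.7, 231.3]), np.int32(65), array([ 0.66823126, -0.06008263,  0.192     ]))
```

```bash
python3 -m jog '[[[0,-0.013,0,-0.144],[0,-0.013,0,-0.144],[0,-0.014,0,-0.144],[0,0,0,0]]]' 0
python3 - <<'E'
from h import *
s=arm.sense();print(np.round(axes(s),3),s["tool_pos"],s["clock"],s["grip_width"])
c=arm.camera_info("top")
for p in [(248,97),(220,268),(416,117),(405,292),(316,193)]: print(p,cast(c,p,.195 if p[0]!=316 else .178))
for p in [(165,150)]: print(cast(c,p,.1))
E
```

```text
clock: 0.7
tool_pos: [0.2415, 0.5224, 0.2984]
ee_rot: [0.708, -0.707, 0.0, -0.001]
ft_force: [0.2, 1.0, -0.8]
grip_width: 0.0503
[[ 1.     0.001  0.002]
 [-0.002  0.002  1.   ]
 [ 0.001 -1.     0.002]] [0.24145808 0.5224146  0.29837197] 0.7 0.05027087240696627
(248, 97) [0.76738083 0.15402958 0.195     ]
(220, 268) [0.38666819 0.13572029 0.195     ]
(416, 117) [ 0.79288503 -0.2228713   0.195     ]
(405, 292) [ 0.41227947 -0.23635347  0.195     ]
(316, 193) [ 0.58221752 -0.03323298  0.178     ]
[0.63708085 0.33704152 0.1       ]
```

```bash
python3 -m jog '[[[0.02,0,-0.025,0],[0.04,0,-0.051,0],[0.04,0,-0.051,0],[0.04,0,-0.051,0],[0.04,0,-0.051,0],[0.04,0,-0.051,0],[0.04,0,-0.051,0],[0.04,0,-0.051,0]]]' 0
python3 -m jog '[[[0.04,0,-0.051,0],[0.034,0,-0.045,0],[0,0,0,0],[0,0,0,0]]]'
python3 - <<'E'
from h import *
cv2.imwrite("pics/w1.png",arm.read_camera("wrist"))
for n in("top","wrist"):
    t,im,g,o=caps(n,0.192)
    print(n,t)
    for x in g+o:
        if x[2][1]<.2:print(x)
E
```

```text
clock: 1.7
tool_pos: [0.5315, 0.1507, 0.2966]
ee_rot: [0.707, -0.707, 0.002, -0.001]
ft_force: [0.8, 0.8, -0.1]
grip_width: 0.0004
clock: 2.2
tool_pos: [0.6027, 0.0585, 0.2963]
ee_rot: [0.707, -0.707, 0.002, -0.0]
ft_force: [0.1, 0.2, 0.1]
grip_width: 0.0005
top 2.25
(array([357.3, 187.9]), np.int32(88), array([ 0.60676983, -0.11600351,  0.192     ]))
(array([342.1, 222.7]), np.int32(62), array([ 0.52631545, -0.09460631,  0.192     ]))
wrist 2.3
(array([ 21.2, 204. ]), np.int32(891), array([ 0.60719758, -0.11447199,  0.192     ]))
(array([153.5,  59.6]), np.int32(1018), array([ 0.50963924, -0.00882433,  0.192     ]))
(array([29.2, 90.8]), np.int32(873), array([ 0.52857883, -0.09178878,  0.192     ]))
(array([244.6, 155.1]), np.int32(844), array([0.5713249 , 0.04788522, 0.192     ]))
(array([210.5, 259.8]), np.int32(520), array([0.65288464, 0.02032439, 0.192     ]))
(array([107. , 280.2]), np.int32(506), array([ 0.67079245, -0.06152052,  0.192     ]))
```

View pics/w1.png

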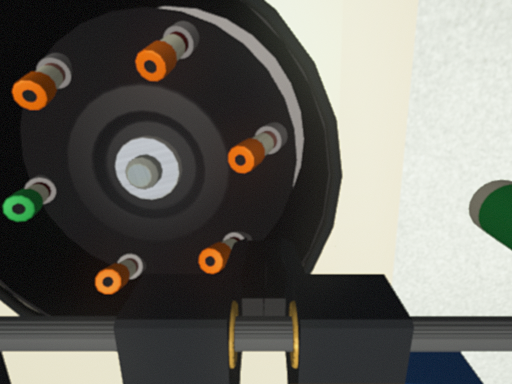

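```bash
python3 -m jog '[[[0.007,0,-0.007,0],[0.006,0,-0.006,0],[0,0,0,0],[0,0.03,0,0],[0,0.03,0,0],[0,0.025,0,0],[0,0,0,0]]]'
```

```text
clock: 3.22
tool_pos: [0.6148, 0.0454, 0.2101]
ee_rot: [0.707, -0.707, 0.002, 0.001]
ft_force: [-0.8, 0.6, -1.2]
grip_width: 0.0003
```

```bash
python3 -m jog '[[[0,0.012,0,0],[0,0.012,0,0],[0,0,0,0]]]'
python3 - <<'E'
from h import *
p=arm.sense()["tool_pos"]-[.590,-.0355,0]
print(np.hypot(*p[:2]),np.degrees(np.arctan2(p[1],p[0])),p[2])
th=72+np.cumsum([0,2,4,4,4,4,6,8,9.5,10,6,5]);q=.085*np.c_[np.cos(np.radians(th)),np.sin(np.radians(th))]
print(th);print(np.round(np.diff(q,axis=0)*1000,1))
E
```

```text
clock: 3.6
tool_pos: [0.6158, 0.0454, 0.1874]
ee_rot: [0.707, -0.707, 0.001, 0.0]
ft_force: [0.5, 0.8, 0.1]
grip_width: 0.0004
0.08486078594519673 72.33230792101551 0.1874320296171361
[ 72.   74.   78.   82.   86.   90.   96.  104.  113.5 123.5 129.5 134.5]
[[ -2.8   0.9]
 [ -5.8   1.4]
 [ -5.8   1. ]
 [ -5.9   0.6]
 [ -5.9   0.2]
 [ -8.9  -0.5]
 [-11.7  -2.1]
 [-13.3  -4.5]
 [-13.   -7.1]
 [ -7.2  -5.3]
 [ -5.5  -5. ]]
```

```bash
python3 -m jog '[[[-0.003,0,0.001,0],[-0.006,0,0.0015,0],[-0.006,0,0.001,0]]]'
python3 -m jog '[[[-0.006,0,0.0005,0],[-0.006,0,0,0],[-0.009,0,-0.0005,0],[-0.012,0,-0.002,0],[-0.013,0,-0.0045,0],[-0.013,0,-0.007,0],[-0.007,-0.02,-0.005,0],[-0.003,-0.045,-0.002,0]]]'
cat > look.py <<'E'
from h import *
import sys
C=np.array([.590,-.0355])
def meas(name,prior):
    t,im,g,o=caps(name,.192)
    out=[]
    for k,l in ((0,g),(1,o)):
        for px,a,X in l:
            d=X[:2]-C; r=np.hypot(*d)
            if .06<r<.1: out.append((("G","O")[k],round(np.degrees(np.arctan2(d[1],d[0])),1),round(r,3)))
    return t,out,im
if __name__=="__main__":
    s=arm.sense();d=s["tool_pos"][:2]-C
    print("tool ang",np.degrees(np.arctan2(d[1],d[0])),"r",np.hypot(*d),"z",s["tool_pos"][2])
    for n in sys.argv[1:]:
        t,o,im=meas(n,0);print(n,t,o)
E
python3 look.py top wrist scene top wrist
```

```text
clock: 3.98
tool_pos: [0.601, 0.049, 0.1888]
ee_rot: [-0.707, 0.707, -0.0, 0.0]
ft_force: [0.0, -0.5, -0.4]
grip_width: 0.0002
clock: 4.97
tool_pos: [0.5298, 0.0279, 0.2519]
ee_rot: [0.707, -0.707, 0.002, 0.001]
ft_force: [0.4, 0.1, -0.1]
grip_width: 0.0006
tool ang 133.5028649211541 r 0.08743227556527362 z 0.2518906639165428
top 4.975 [('O', np.float64(170.5), np.float64(0.084))]
wrist 5.025 [('O', np.float64(173.1), np.float64(0.085)), ('O', np.float64(-125.9), np.float64(0.083)), ('O', np.float64(118.0), np.float64(0.093)), ('O', np.float64(-58.7), np.float64(0.093)), ('O', np.float64(50.9), np.float64(0.087))]
scene 5.075 [('O', np.float64(124.7), np.float64(0.094)), ('O', np.float64(176.0), np.float64(0.089)), ('O', np.float64(65.7), np.float64(0.083)), ('O', np.float64(-125.5), np.float64(0.082)), ('O', np.float64(-62.5), np.float64(0.081))]
top 5.125 [('O', np.float64(-175.7), np.float64(0.084))]
wrist 5.175 [('O', np.float64(-172.6), np.float64(0.085)), ('O', np.float64(129.7), np.float64(0.088)), ('O', np.float64(-111.0), np.float64(0.084)), ('O', np.float64(60.1), np.float64(0.087)), ('O', np.float64(-49.8), np.float64(0.087))]
```

```bash
python3 -m jog '[[[0,0,0,0],[0,0,0,0],[0,0,0,0],[0,0,0,0]]]' && python3 look.py wrist scene top
```

```text
clock: 5.72
tool_pos: [0.5323, 0.0284, 0.2532]
ee_rot: [0.707, -0.707, 0.0, -0.0]
ft_force: [-0.7, 0.2, -0.6]
grip_width: 0.0006
tool ang 132.10116788142915 r 0.08609174049835921 z 0.25315342550761477
wrist 5.725 [('G', np.float64(56.2), np.float64(0.086)), ('O', np.float64(178.8), np.float64(0.085)), ('O', np.float64(-119.9), np.float64(0.084)), ('O', np.float64(123.9), np.float64(0.092)), ('O', np.float64(120.1), np.float64(0.075)), ('O', np.float64(-57.2), np.float64(0.087))]
scene 5.775 [('O', np.float64(-179.6), np.float64(0.089)), ('O', np.float64(-121.8), np.float64(0.081)), ('O', np.float64(6.6), np.float64(0.08)), ('O', np.float64(-56.8), np.float64(0.081))]
top 5.825 [('O', np.float64(-170.3), np.float64(0.084))]
```

```bash
cat > plan.py <<'E'
from h import *
C=np.array([.590,-.0355])
def rows(th,r=.08,p=None):
    p=arm.sense()["tool_pos"][:2] if p is None else p
    th=np.radians(th);q=np.vstack([p,C+r*np.c_[np.cos(th),np.sin(th)]])
    print("clock",arm.sense()["clock"]);print(np.round(np.diff(q,axis=0)*1000,1).tolist())
E
python3 - <<'E'
from plan import *
rows([132,132,132,134,140,148.5,158,168.])
E
```

```text
clock 5.875
[[4.1, -4.4], [0.0, 0.0], [0.0, 0.0], [-2.0, -1.9], [-5.7, -6.1], [-6.9, -9.6], [-6.0, -11.8], [-4.1, -13.3]]
```

```bash
python3 -m jog '[[[0.004,0,-0.0045,0],[0,0,0,0],[0,0,0,0],[-0.002,0,-0.002,0],[-0.0055,0,-0.006,0],[-0.007,0,-0.0095,0],[-0.006,0,-0.012,0],[-0.004,0,-0.013,0]]]' && python3 look.py top wrist
```

```text
clock: 6.88
tool_pos: [0.5113, -0.0196, 0.2535]
ee_rot: [-0.707, 0.707, -0.0, 0.0]
ft_force: [-0.2, -0.3, -0.2]
grip_width: 0.0002
tool ang 168.60784710409968 r 0.08026873928971813 z 0.25351662048666157
top 6.875 [('O', np.float64(44.3), np.float64(0.083))]
wrist 6.925 [('G', np.float64(167.3), np.float64(0.086)), ('O', np.float64(-132.9), np.float64(0.084)), ('O', np.float64(-69.9), np.float64(0.092))]
```

Run:
```python
from plan import *
rows([184,196,207.5,218.5,229,240,250.5,261])
```

```text
clock 6.975
[[-1.3, -20.9], [2.9, -16.5], [5.9, -14.9], [8.4, -12.9], [10.1, -10.6], [12.5, -8.9], [13.3, -6.1], [14.2, -3.6]]
```

```bash
python3 -m jog '[[[-0.0015,0,-0.021,0],[0.003,0,-0.0165,0],[0.006,0,-0.015,0],[0.0085,0,-0.013,0],[0.01,0,-0.0105,0],[0.0125,0,-0.009,0],[0.013,0,-0.006,0],[0.014,0,-0.0035,0]]]' && python3 look.py wrist
python3 - <<'E'
from plan import *
print(np.round(260+87*.125*np.arange(9),1))
E
```

```text
clock: 7.98
tool_pos: [0.5782, -0.1134, 0.2533]
ee_rot: [0.707, -0.707, 0.0, -0.0]
ft_force: [-0.9, 0.9, -0.1]
grip_width: 0.0001
tool ang -98.60929857228108 r 0.07879825991123166 z 0.2532749688465704
wrist 7.975 [('G', np.float64(-102.7), np.float64(0.082)), ('O', np.float64(-162.6), np.float64(0.084)), ('O', np.float64(139.9), np.float64(0.083)), ('O', np.float64(75.4), np.float64(0.079)), ('O', np.float64(19.9), np.float64(0.095))]
[260.  270.9 281.8 292.6 303.5 314.4 325.2 336.1 347. ]
```

Run:
```python
from plan import *
rows([272,283,294,304,314,324,334,344])
```

```text
clock 8.025
[[13.4, -1.7], [15.2, 2.0], [14.5, 4.9], [12.2, 6.8], [10.8, 8.8], [9.1, 10.5], [7.2, 12.0], [5.0, 13.0]]
```

```bash
python3 -m jog '[[[0.0135,0,-0.0015,0],[0.015,0,0.002,0],[0.0145,0,0.005,0],[0.012,0,0.007,0],[0.011,0,0.009,0],[0.009,0,0.0105,0],[0.007,0,0.012,0],[0.005,0,0.013,0]]]' && python3 look.py wrist
python3 - <<'E'
from plan import *
rows([354,4,13.5,23,32.5,42,51.5,61])
E
```

```text
clock: 9.02
tool_pos: [0.6646, -0.0553, 0.2534]
ee_rot: [0.707, -0.707, 0.0, -0.0]
ft_force: [-0.5, 1.6, -0.4]
grip_width: 0.0006
tool ang -14.837448902026882 r 0.0771460069557027 z 0.25341935346368827
wrist 9.025 [('G', np.float64(-14.7), np.float64(0.081)), ('O', np.float64(103.6), np.float64(0.086)), ('O', np.float64(-75.5), np.float64(0.081)), ('O', np.float64(45.8), np.float64(0.085))]
clock 9.075
[[4.7, 9.7], [0.2, 13.9], [-2.0, 13.1], [-4.1, 12.6], [-6.2, 11.7], [-8.0, 10.5], [-9.7, 9.1], [-11.0, 7.4]]
```

Run:
```python
from plan import *
rows([359,370,380.5,391,401,411,421,430])
```

```text
clock 9.075
[[5.1, 16.7], [-1.2, 15.3], [-3.9, 14.1], [-6.4, 13.2], [-8.2, 11.3], [-10.0, 9.7], [-11.6, 7.8], [-11.4, 5.2]]
```

```bash
python3 -m jog '[[[0.005,0,0.0165,0],[-0.001,0,0.0155,0],[-0.004,0,0.014,0],[-0.0065,0,0.013,0],[-0.008,0,0.0115,0],[-0.01,0,0.0095,0],[-0.0115,0,0.008,0],[-0.0115,0,0.005,0]]]' && python3 look.py wrist
```

```text
clock: 10.07
tool_pos: [0.6159, 0.0372, 0.2535]
ee_rot: [-0.707, 0.707, -0.0, 0.0]
ft_force: [-0.2, 0.6, -0.0]
grip_width: 0.0008
tool ang 70.3542639559748 r 0.07714673102240209 z 0.25346278911529696
wrist 10.075 [('G', np.float64(69.2), np.float64(0.084)), ('G', np.float64(59.6), np.float64(0.085)), ('O', np.float64(-174.4), np.float64(0.083)), ('O', np.float64(125.6), np.float64(0.085)), ('O', np.float64(-114.2), np.float64(0.075)), ('O', np.float64(-53.6), np.float64(0.085))]
```

Run:
```python
from plan import *
rows([80.5,90.5,100,109.5,119,128,137,146])
```

```text
clock 10.125
[[-11.7, 5.6], [-13.9, 1.1], [-13.2, -1.2], [-12.8, -3.4], [-12.1, -5.4], [-10.5, -6.9], [-9.3, -8.5], [-7.8, -9.8]]
```

```bash
python3 -m jog '[[[-0.0115,0,0.0055,0],[-0.014,0,0.001,0],[-0.013,0,-0.001,0],[-0.013,0,-0.0035,0],[-0.012,0,-0.0055,0],[-0.0105,0,-0.007,0],[-0.0095,0,-0.0085,0],[-0.008,0,-0.01,0]]]' && python3 look.py wrist
```

```text
clock: 11.12
tool_pos: [0.5248, 0.0071, 0.2535]
ee_rot: [-0.707, 0.707, -0.0, 0.0]
ft_force: [0.6, -0.7, -0.5]
grip_width: 0.0006
tool ang 146.83914662472444 r 0.07790232902798622 z 0.25349083005863915
wrist 11.125 [('G', np.float64(143.4), np.float64(0.086)), ('O', np.float64(-157.4), np.float64(0.084)), ('O', np.float64(-96.4), np.float64(0.083))]
```

Run:
```python
from plan import *
rows([157,166,175,184,193,202,211,220])
```

```text
clock 11.175
[[-7.8, -10.4], [-4.0, -11.9], [-2.1, -12.4], [-0.1, -12.6], [1.9, -12.4], [3.8, -12.0], [5.6, -11.2], [7.3, -10.2]]
```

```bash
python3 -m jog '[[[-0.0075,0,-0.0105,0],[-0.004,0,-0.012,0],[-0.002,0,-0.0125,0],[0,0,-0.0125,0],[0.002,0,-0.0125,0],[0.004,0,-0.012,0],[0.0055,0,-0.011,0],[0.0075,0,-0.0105,0]]]' && python3 look.py wrist
python3 - <<'E'
from h import *
cv2.imwrite("pics/w2.png",arm.read_camera("wrist"))
E
```

```text
clock: 12.18
tool_pos: [0.5313, -0.0864, 0.2534]
ee_rot: [0.707, -0.707, 0.0, -0.0]
ft_force: [-0.5, -0.7, 0.6]
grip_width: 0.0009
tool ang -139.08650449832777 r 0.07774140954030406 z 0.25339254927920374
wrist 12.175 [('G', np.float64(-143.7), np.float64(0.084)), ('O', np.float64(157.3), np.float64(0.085)), ('O', np.float64(95.8), np.float64(0.087)), ('O', np.float64(41.4), np.float64(0.084))]
```

View pics/w2.png

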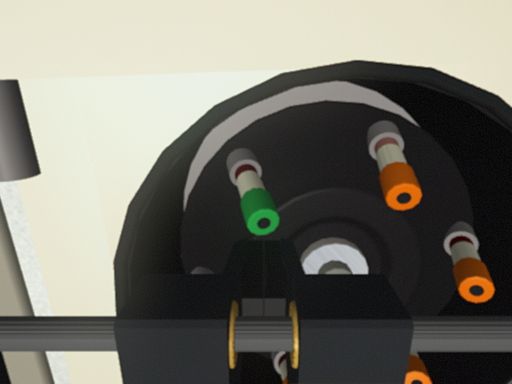

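Run:
```python
from plan import *
c=arm.camera_info("wrist");X=cast(c,(263,223),.2);s=arm.sense();print(X,s["tool_pos"],s["clock"]);d=X[:2]-C;print(np.hypot(*d),np.degrees(np.arctan2(d[1],d[0])))
rows([234,243,252,261,270,279,287.5,296])
```

```text
[ 0.52887681 -0.08575782  0.2       ] [ 0.53151105 -0.08679026  0.25334254] 12.275
0.07913212418828125 -140.57165051623483
clock 12.275
[[11.5, -13.4], [10.7, -6.6], [11.6, -4.8], [12.2, -2.9], [12.5, -1.0], [12.5, 1.0], [11.5, 2.7], [11.0, 4.4]]
```

```bash
python3 -m jog '[[[0.01,0,-0.012,0],[0.0105,0,-0.0075,0],[0.0115,0,-0.005,0],[0.012,0,-0.003,0],[0.0125,0,-0.001,0],[0.0125,0,0.001,0],[0.0115,0,0.0025,0],[0.011,0,0.0045,0]]]' && python3 look.py wrist
```

```text
clock: 13.28
tool_pos: [0.623, -0.1059, 0.2533]
ee_rot: [0.707, -0.707, 0.0, -0.0]
ft_force: [0.0, -0.5, -0.1]
grip_width: 0.0004
tool ang -64.87572682988048 r 0.07770486841107309 z 0.2533481256950015
wrist 13.275 [('G', np.float64(-69.5), np.float64(0.082)), ('O', np.float64(168.7), np.float64(0.081)), ('O', np.float64(-130.1), np.float64(0.083)), ('O', np.float64(51.6), np.float64(0.088))]
```

Run:
```python
from plan import *
rows([312,329,344,357,367,375,383,391],.085)
```

```text
clock 13.325
[[23.0, 6.6], [16.0, 19.4], [8.8, 20.3], [3.2, 19.0], [-0.5, 14.8], [-2.3, 11.6], [-3.9, 11.2], [-5.4, 10.6]]
```

```bash
python3 -m jog '[[[0.023,0,0.0065,0],[0.016,0,0.0195,0],[0.009,0,0.02,0],[0.003,0,0.019,0],[-0.0005,0,0.015,0],[-0.0025,0,0.0115,0],[-0.004,0,0.011,0],[-0.0055,0,0.0105,0]]]' && python3 look.py wrist
python3 - <<'E'
from plan import *
p=arm.sense()["tool_pos"];print(p)
rows([40,49,57,65,73,80,86,91],.085)
E
```

```text
clock: 14.32
tool_pos: [0.6604, 0.0072, 0.2535]
ee_rot: [-0.707, 0.707, -0.0, 0.0]
ft_force: [0.3, -0.2, 0.3]
grip_width: 0.0003
tool ang 31.265964273685615 r 0.08230515703572243 z 0.25352983411443497
wrist 14.325 [('G', np.float64(-2.6), np.float64(0.083)), ('O', np.float64(-121.3), np.float64(0.081)), ('O', np.float64(116.4), np.float64(0.084)), ('O', np.float64(-63.4), np.float64(0.083)), ('O', np.float64(56.9), np.float64(0.084))]
[0.65976616 0.00855606 0.25351534]
clock 14.375
[[-4.7, 10.6], [-9.3, 9.5], [-9.5, 7.1], [-10.4, 5.7], [-11.1, 4.2], [-10.1, 2.4], [-8.8, 1.1], [-7.4, 0.2]]
```

Run:
```python
from plan import *
rows([36.5,43.5,50.5,57.5,63.5,69.5,75.5,81.5],.085)
```

```text
clock 14.375
[[-1.4, 6.5], [-6.7, 8.0], [-7.6, 7.1], [-8.4, 6.1], [-7.7, 4.4], [-8.2, 3.5], [-8.5, 2.7], [-8.7, 1.8]]
```

```bash
python3 -m jog '[[[-0.0015,0,0.0065,0],[-0.0065,0.022,0.008,0],[-0.0075,0.022,0.007,0],[-0.0085,0.022,0.006,0],[-0.0075,0,0.0045,0],[-0.008,0,0.0035,0],[-0.0085,0,0.0025,0],[-0.0085,0,0.002,0]]]' && python3 look.py wrist;  python3 - <<'E'
from plan import *
rows([87.5,93,98,102.5,106,109,111,112],.085)
E
```

```text
clock: 15.38
tool_pos: [0.6043, 0.0468, 0.1884]
ee_rot: [-0.707, 0.707, 0.0, 0.001]
ft_force: [0.8, -0.0, -0.6]
grip_width: 0.0
tool ang 80.16258709243913 r 0.0835084854494357 z 0.18837425456529008
wrist 15.375 [('G', np.float64(54.7), np.float64(0.093)), ('O', np.float64(176.1), np.float64(0.083)), ('O', np.float64(118.6), np.float64(0.086))]
clock 15.425
[[-9.6, 2.2], [-8.2, -0.0], [-7.4, -0.7], [-6.6, -1.2], [-5.0, -1.3], [-4.2, -1.3], [-2.8, -1.0], [-1.4, -0.5]]
```

Run:
```python
from plan import *
rows([86.5,92.5,98.5,104.5,110,115,119,122],.085)
```

```text
clock 15.425
[[-8.1, 2.2], [-8.9, 0.1], [-8.9, -0.9], [-8.7, -1.8], [-7.8, -2.4], [-6.9, -2.8], [-5.3, -2.7], [-3.8, -2.3]]
```

```bash
python3 -m jog '[[[-0.008,0,0.002,0],[-0.009,0,0,0],[-0.009,0,-0.001,0],[-0.0085,0,-0.002,0],[-0.008,0,-0.0025,0],[-0.007,0,-0.003,0],[-0.0055,0,-0.0025,0],[-0.004,0,-0.0025,0]]]' && python3 look.py wrist
python3 -m jog '[[[-0.0025,0,-0.002,0],[-0.0015,0,-0.001,0],[-0.0005,0,-0.0005,0],[0,0,0,0],[0,0,0,0],[0,0,0,0],[0,0,0,0],[0,0,0,0]]]' && python3 look.py wrist wrist scene scene
```

```text
clock: 16.42
tool_pos: [0.5449, 0.0351, 0.1874]
ee_rot: [0.707, -0.707, 0.0, -0.0]
ft_force: [-0.4, 0.8, 0.8]
grip_width: 0.0005
tool ang 122.52869961790809 r 0.08379283033136793 z 0.18739087924100375
wrist 16.425 [('G', np.float64(96.3), np.float64(0.079)), ('O', np.float64(164.9), np.float64(0.086))]
clock: 17.48
tool_pos: [0.5408, 0.0319, 0.1874]
ee_rot: [-0.707, 0.707, -0.0, 0.0]
ft_force: [0.0, -0.3, -0.4]
grip_width: 0.0006
tool ang 126.12450295251367 r 0.08338112260410702 z 0.18741002907914286
wrist 17.475 [('G', np.float64(93.7), np.float64(0.076)), ('O', np.float64(154.0), np.float64(0.086))]
wrist 17.525 [('G', np.float64(93.5), np.float64(0.076)), ('O', np.float64(153.5), np.float64(0.086))]
scene 17.575 [('O', np.float64(-150.3), np.float64(0.084)), ('O', np.float64(39.8), np.float64(0.079)), ('O', np.float64(-89.2), np.float64(0.08)), ('O', np.float64(-26.0), np.float64(0.081))]
scene 17.625 [('O', np.float64(-151.7), np.float64(0.085)), ('O', np.float64(38.4), np.float64(0.08)), ('O', np.float64(-90.6), np.float64(0.079)), ('O', np.float64(-26.5), np.float64(0.082))]
```

```bash
python3 -m jog '[[[0,-0.025,0,0],[0,-0.05,0,0],[0,-0.06,0,0],[0,-0.05,0,0],[0,-0.03,0,0],[0,0,0,0],[0,0,0,0],[0,0,0,0]]]' && python3 look.py wrist
python3 -m jog '[[[0,0,0.03,0],[0,0,0.04,0],[0,0,0.04,0],[0,0,0,0],[0,0,0,0],[0,0,0,0],[0,0,0,0],[0,0,0,0]]]' && python3 look.py top wrist
python3 -m jog '[[[0,0,0,0],[0,0,0,0],[0,0,0,0],[0,0,0,0],[0,0,0,0],[0,0,0,0],[0,0,0,0],[0,0,0,0]]]' && python3 look.py top wrist
```

```text
clock: 18.68
tool_pos: [0.5402, 0.0319, 0.4004]
ee_rot: [0.707, -0.707, 0.001, 0.001]
ft_force: [-0.8, -0.2, 0.7]
grip_width: 0.0005
tool ang 126.43530901568143 r 0.08378545445391143 z 0.40036462532865036
wrist 18.675 [('G', np.float64(84.9), np.float64(0.085)), ('O', np.float64(-156.5), np.float64(0.083)), ('O', np.float64(143.8), np.float64(0.085)), ('O', np.float64(-95.1), np.float64(0.082)), ('O', np.float64(-35.1), np.float64(0.083))]
clock: 19.73
tool_pos: [0.541, 0.1412, 0.4025]
ee_rot: [-0.707, 0.707, -0.001, 0.001]
ft_force: [-0.2, -0.4, -0.8]
grip_width: 0.0005
tool ang 105.48900738573113 r 0.18340966502739275 z 0.4024554774948475
top 19.725 [('O', np.float64(17.9), np.float64(0.081)), ('O', np.float64(-42.2), np.float64(0.082)), ('O', np.float64(-102.6), np.float64(0.083)), ('O', np.float64(139.4), np.float64(0.084)), ('O', np.float64(-161.8), np.float64(0.085))]
wrist 19.775 [('G', np.float64(78.9), np.float64(0.085)), ('O', np.float64(-162.2), np.float64(0.084)), ('O', np.float64(137.6), np.float64(0.086)), ('O', np.float64(-100.9), np.float64(0.084)), ('O', np.float64(-41.8), np.float64(0.085)), ('O', np.float64(16.6), np.float64(0.084))]
clock: 20.82
tool_pos: [0.5409, 0.1418, 0.4024]
ee_rot: [-0.707, 0.707, -0.0, 0.0]
ft_force: [-0.1, 0.9, 0.4]
grip_width: 0.0004
tool ang 105.47351089685692 r 0.18400602616032868 z 0.4024352111428764
top 20.825 [('O', np.float64(14.5), np.float64(0.081)), ('O', np.float64(-45.5), np.float64(0.082)), ('O', np.float64(-105.9), np.float64(0.083)), ('O', np.float64(136.1), np.float64(0.084)), ('O', np.float64(-165.1), np.float64(0.085))]
wrist 20.875 [('G', np.float64(75.8), np.float64(0.085)), ('O', np.float64(-165.5), np.float64(0.084)), ('O', np.float64(134.4), np.float64(0.086)), ('O', np.float64(-104.3), np.float64(0.083)), ('O', np.float64(-45.0), np.float64(0.085)), ('O', np.float64(13.3), np.float64(0.084))]
```

Slowing: now about 3°/s. I'll let it run out, then check.

```bash
python3 -m jog '[[[0,0,0,0],[0,0,0,0],[0,0,0,0],[0,0,0,0],[0,0,0,0],[0,0,0,0],[0,0,0,0],[0,0,0,0]]]' >/dev/null
python3 -m jog '[[[0,0,0,0],[0,0,0,0],[0,0,0,0],[0,0,0,0],[0,0,0,0],[0,0,0,0],[0,0,0,0],[0,0,0,0]]]' >/dev/null; python3 look.py wrist
python3 -m jog '[[[0,0,0,0],[0,0,0,0],[0,0,0,0],[0,0,0,0],[0,0,0,0],[0,0,0,0],[0,0,0,0],[0,0,0,0]]]' && python3 look.py wrist
python3 - <<'E'
from h import *
cv2.imwrite("pics/t2.png",arm.read_camera("top"))
E
```

```text
tool ang 105.46611537074293 r 0.1839915023420017 z 0.4024207176086513
wrist 22.925 [('G', np.float64(75.3), np.float64(0.085)), ('O', np.float64(-166.0), np.float64(0.084)), ('O', np.float64(133.9), np.float64(0.086)), ('O', np.float64(-104.8), np.float64(0.083)), ('O', np.float64(-45.4), np.float64(0.085)), ('O', np.float64(13.0), np.float64(0.084))]
clock: 23.98
tool_pos: [0.5409, 0.1418, 0.4024]
ee_rot: [-0.707, 0.707, -0.0, 0.0]
ft_force: [-0.9, -0.1, -0.2]
grip_width: 0.0005
tool ang 105.46512668086676 r 0.18399381972509998 z 0.4024285064605443
wrist 23.975 [('G', np.float64(75.3), np.float64(0.085)), ('O', np.float64(-165.9), np.float64(0.084)), ('O', np.float64(133.9), np.float64(0.086)), ('O', np.float64(-104.7), np.float64(0.083)), ('O', np.float64(-45.4), np.float64(0.085)), ('O', np.float64(13.0), np.float64(0.084))]
```

View pics/t2.png

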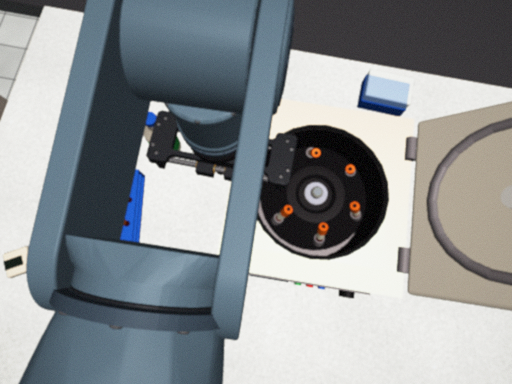

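```bash
python3 -c "
from cell import arm
print(arm.finish_job())"
```

```text
the job is handed in; nothing more can be done
None
```

The hand-turn check is done and handed in at about 24 s of the 64 s allowed. The interface gives no verdict, so the figures below are my own measurements.

- **Push:** With closed fingers I pushed an orange-capped tube counter-clockwise. The rotor coasted off at about 1.6 rad/s, one turn in roughly 3.9 s. That is slightly faster than the four to six seconds asked, and it slowed into that range within about a second.
- **Following the green cap:** The hand travelled over the cap from about 6.7 s to 13.3 s, roughly 6.5 s, with the fingertips about 34 mm above it. From the camera readings the sideways error stayed at about 1 cm or less. A close look part-way put it at 3 mm. The rotor was between 1.6 and 1.15 rad/s throughout. I could not read the contact force directly, but the wrist force showed nothing beyond noise.
- **Stopping:** I lowered the fingers into the gap ahead of the green tube, moving with it, and slowed down. The stop was not perfectly clean: the rotor bounced back at about 0.2 rad/s. I lifted the hand clear and let it run out.
- **Last checks:** The rotor angle changed by less than 0.1° between 22.9 s and 24.0 s, so it was at rest. The hand was clear at 0.40 m. In the last top picture the arm hid most of the rack and bottle. The visible parts (the rack's edge and the bottle's cap) looked unmoved, but I did not measure them.

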